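Make up the table caddy

TASK

Make up the table caddy for service: put the pepper mill, the salt shaker, the oil bottle and the small banded pack of cards each into the well that is cut for it, upright and fully down on the well's floor. Keep the mill, shaker and bottle upright and set them down gently, do not drop them in. Leave the wooden candlestick and the larger pack of cards where they are.

Things in the scene. Friction and masses are not known exactly. Their poses are not given: they have to be found in the camera images.
- pepper_mill: Pepper mill of dark turned wood, standing upright, 153 mm tall with a small steel ball on top. Foot 54 mm across, waist 32 mm, round head 44 mm across and straight-sided from 98 to 132 mm above the foot (grip it there; above it only a low dome and the 14 mm ball). About 250 g. Origin: centre of its underside, z up.
- salt_shaker: White ceramic salt shaker with a steel cap with holes, standing upright: a straight cylinder 38 mm across (cap 39 mm from 62 to 76 mm up), 85 mm tall. About 150 g. Origin: centre of its underside, z up.
- oil_bottle: Oil bottle of green glass, standing upright: square body 48 x 48 mm and 94 mm high, then a narrow neck and a cork, 128 mm in all. About 300 g. Origin: centre of its underside; x and y square to its flat sides, z up.
- card_pack: Small banded pack of cards lying flat: one rigid block 80 mm (its x) by 55 mm (its y), 50 mm high, cream paper with a cardboard-coloured band round its middle. About 160 g. Origin: centre of its underside, z up.
- mill_well: Well for the pepper mill: the larger round hole, 70 mm across, 24 mm deep (its floor is 12 mm above the origin). Fixed oak block, 96.5 mm square, 36 mm high, one of four that fill a caddy tray two by two in any arrangement (98 mm between centres; block tops level, 42 mm above the table; tray rim and handles lower). Origin: centre of the block's underside, x and y along its sides.
- shaker_well: Well for the salt shaker: the smaller round hole, 54 mm across, 24 mm deep (floor 12 mm above the origin). Fixed oak block, 96.5 mm square, 36 mm high, one of four that fill a caddy tray two by two in any arrangement (98 mm between centres; block tops level, 42 mm above the table; tray rim and handles lower). Origin: centre of the block's underside, x and y along its sides.
- bottle_well: Well for the oil bottle: the square hole, 64 x 64 mm, sides parallel to the block's, 24 mm deep (floor 12 mm above the origin). Fixed oak block, 96.5 mm square, 36 mm high, one of four that fill a caddy tray two by two in any arrangement (98 mm between centres; block tops level, 42 mm above the table; tray rim and handles lower). Origin: centre of the block's underside, x and y along its sides.
- card_well: For the small card pack: the oblong hole, 86 mm (x) by 61 mm (y), 24 mm deep (floor 12 mm above the origin); 3 mm play all round. Fixed oak block, 96.5 mm square, 36 mm high, one of four that fill a caddy tray two by two in any arrangement (98 mm between centres; block tops level, 42 mm above the table; tray rim and handles lower). Origin: centre of the block's underside, x and y along its sides.
- candlestick: Look-alike, not wanted: turned dark wooden candlestick with a foot 68 mm across and a cream candle stub 21 mm thick in its top, 142 mm tall with the candle. Origin: centre of its underside.
- big_pack: Look-alike, not wanted: a larger banded pack of cards of the same make, lying flat, 105 mm (its x) by 74 mm (its y), 24 mm high. It does not fit the card well. Origin: centre of its underside.
Things that resemble listed ones, but are neither listed nor needed, are in the scene too. Leave any red look-alike of the salt_shaker alone. What is shaped like the pepper_mill but purple is not meant.

How it is judged:
By the outcome, as a careful person would: the job done as asked, in the order asked, and still so for the second after the job is handed in, with the robot touching nothing.
It also fails if it takes over 115 s, if anything falls off the work surface, if the arm or the gripper's body presses on something with over 40 N, if the wrist force passes 120 N, or if a joint passes its speed limit or range.

ROBOT

A 7-joint arm with a two-finger parallel gripper is mounted at the origin on the work surface. World frame = base frame: x ahead of the robot, y to its left, z up, the work surface at z = 0. Lengths are in mm, angles in rad, forces in N, time in s.
With the tool pointing down it reaches from about 400 to 875 mm from the base axis. Payload 4.4 kg.
Tool frame: the origin (TCP) lies on the centre line of the jaws, within the pads' length; the fingertips stand 25 mm ahead of it and the grasp point (between the pads) lies 6 mm ahead of it; z points along the fingers, y is the line along which they close (so a half turn about z gives the same grasp; the last joint's range is limited). The gripper opens to 85 mm and grips with 20 to 120 N. Pads are 22 mm wide; open, the fingers measure 114 mm over their backs; the gripper's body (76 mm by 85 mm) begins 54 mm behind the grasp point. The pads swing forward as they close: fully open they stand 13 mm farther back than shut.
Start: joints at [-1.326, 0.628, 0.038, 1.517, -0.027, 0.996, -0.02], TCP at [198.76, 618.88, 256.313] pointing down, gripper open.
Joint ranges: [-3.06, 3.06], [-0.37, 2.12], [-1.25, 1.32], [0.18, 2.47], [-1.1, 4.24], [0.23, 1.98], [-2.94, 2.94]. Speed limits (rad/s): [2.57, 2.57, 3.14, 3.14, 3.14, 3.14, 3.14].

INTERFACE

Orientations are given as a rotation vector (axis times angle).
In Python, from bench import bot gives the robot as it stands.
- The arm moves only by the tool apply_moves, never from a script. Its argument "targets" is a list of rows, each a list of 5 numbers: the opening, from -1 (shut) to 1 (fully open), then the shift along the world's x, y, z as a fraction of full scale, then the turn about the world's z as a fraction of full scale. A call has 1 to 20 rows; each row is the pose to reach, as a shift and turn from the pose commanded when the call began; what a row does not reach only later rows make up. Full scale, the value 1, is 30 cm for a shift and 90 degrees for a turn. A row lasts 1/8 s, in which the tool goes at most 62.5 mm and 10.7 degrees, less where a joint would pass 70% of its speed; a pose out of reach is approached as far as the arm can. A call with a number of a shift or a turn outside -1 to 1 is refused whole. A call with a gripper value outside its range is refused whole. The fingers move at their own pace and stop on an object; "force" is the grip in N (left out, the last holds). Time passes only in rows, so rows that repeat a pose let the fingers close. It gives the time, the measured TCP pose, the force, the opening and the grip force at its end, in the units of the state.
- bot.state(): the state, without advancing time (a new reading comes with each control period).
- bot.read_camera(name): name is "scene" or "side" or "wrist"; returns the picture (480x640x3 uint8, blue, green, red); there is no depth.
- bot.calibration(name): a dict with "K" (3x3 intrinsics, pixels), "xyz" and "attitude" of the camera in the world. Camera axes: x right, y up, looking along -z (the intrinsics and any distortion apply to the point x, -y, -z); pixel columns grow to the right and rows downward; lengths in mm; the calibration is good to about 2 mm. A picture is of the moment at which its call begins: read the wrist's pose just before it. calibration takes no time and is no camera call; for the wrist camera it gives the pose at the moment of the call.
- bot.finish_job(): hands the job in; it is judged then, once.
The state is a dict: "time_s": time; "joints": joint angles; "joint_vel": joint speeds; "tau": joint torques, N m; "ee_pos": TCP position; "ee_rot": TCP orientation; "wrist_force": force on the tool from outside, world axes, zero at the start; "wrist_torque": the same for the moment, N m; "width": finger opening in mm; "gripper_force": force on a finger pad.
Only numpy, scipy, OpenCV 4.12 (cv2) and the standard library are available. Lean on these libraries where they do the work, as an engineer would, in place of code of your own. Each camera call takes 0.05 s, during which the arm holds its last target. There are 200 camera calls.

## Working session

There is one attempt and no reset: what is moved stays moved. The work goes in short steps, Python scripts to look and compute and a tool call to move; the robot and the scene stay as the last step left them, time stands still between calls to the robot, and variables do not carry over. Pictures are saved under pics/ and viewed, at most 14 in all, crops included, and the job is handed in when it is done.

Besides the shell and the picture viewer there is one more tool, called after "Call:" by a JSON object that holds its "fn" and its "kwargs", one argument or row to a line. apply_moves: Moves the arm, as the interface text tells. Shift numbers are shares of 30 cm and turn numbers shares of 90 degrees, none past 1 either way. Its arguments: {"type":"object","properties":{"targets":{"type":"array"},"force":{"type":"number"}},"required":["targets"]}

```bash
mkdir -p pics; ls
python3 - <<'E'
from bench import bot
import cv2
s=bot.state();print({k:s[k] for k in('time_s','ee_pos','ee_rot','width','wrist_force')})
for n in('scene','side','wrist'):
    c=bot.calibration(n);print(n,c)
    cv2.imwrite(f'pics/{n}0.png',bot.read_camera(n))
E
```

```text
pics
{'time_s': 0.0, 'ee_pos': array([198.58374261, 618.31855147, 255.39330676]), 'ee_rot': array([-4.86158293e-01, -3.10346975e+00,  2.93100896e-03]), 'width': 85.4554707470325, 'wrist_force': array([ 0.42511383, -0.45670662, -0.24948622])}
scene {'K': array([[535.00789897,   0.        , 323.35483843],
       [  0.        , 535.00789897, 245.35094847],
       [  0.        ,   0.        ,   1.        ]]), 'xyz': array([ 817.71893272, -434.05227598, 1032.09681336]), 'attitude': array([0.51864837, 0.15659143, 0.60350387])}
side {'K': array([[499.49403263,   0.        , 328.30673866],
       [  0.        , 499.49403263, 241.41996929],
       [  0.        ,   0.        ,   1.        ]]), 'xyz': array([395.10076754, 818.50750319, 748.94168881]), 'attitude': array([ 0.06765381, -1.23405741, -2.75107104])}
wrist {'K': array([[412.63908105,   0.        , 315.40974016],
       [  0.        , 412.63908105, 248.10336134],
       [  0.        ,   0.        ,   1.        ]]), 'xyz': array([132.10626921, 639.9001439 , 373.12305343]), 'attitude': array([-0.24277622, -0.17356669,  1.25052215])}
```

View pics/scene0.png

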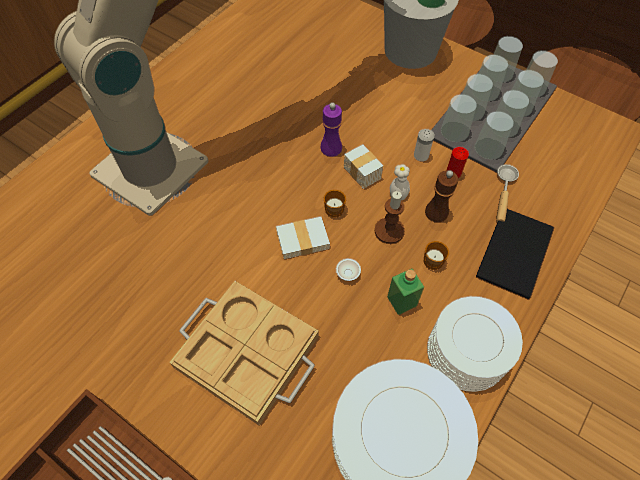

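View pics/side0.png

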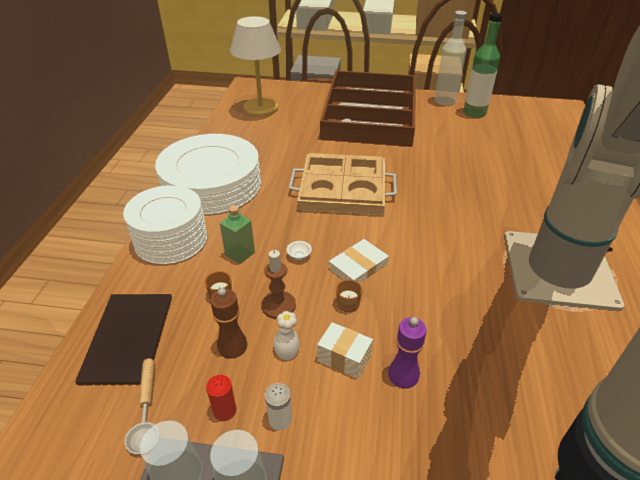

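The pictures show the caddy (scene ≈245,348; square well left, oblong well bottom, large round top, small round right), mill (440,195), shaker (424,145), bottle (406,290), small pack (363,166). The decoys are the purple mill, red shaker, vase, candlestick and big pack (303,238).

```bash
cat > h.py <<'E'
import numpy as np, cv2
from scipy.spatial.transform import Rotation as R
def ray(c,uv):
    u,v=np.atleast_2d(uv).astype(float).T; K=c['K']
    d=np.stack([(u-K[0,2])/K[0,0],-(v-K[1,2])/K[1,1],-np.ones_like(u)],1)
    return np.array(c['xyz']),d@R.from_rotvec(c['attitude']).as_matrix().T
def onz(c,uv,z):
    o,d=ray(c,uv); return o+d*((z-o[2])/d[:,2])[:,None]
def tri(c1,p1,c2,p2):
    o1,d1=ray(c1,p1);o2,d2=ray(c2,p2);d1=d1[0];d2=d2[0]
    s=np.linalg.lstsq(np.stack([d1,-d2],1),o2-o1,rcond=None)[0]
    a=o1+s[0]*d1;b=o2+s[1]*d2; return (a+b)/2,np.linalg.norm(a-b)
def proj(c,X):
    p=(np.atleast_2d(X)-c['xyz'])@R.from_rotvec(c['attitude']).as_matrix();K=c['K']
    return np.stack([K[0,2]-K[0,0]*p[:,0]/p[:,2],K[1,2]+K[1,1]*p[:,1]/p[:,2]],1)
E
python3 - <<'E'
from h import *
from bench import bot
S=bot.calibration('scene');D=bot.calibration('side')
a=cv2.imread('pics/scene0.png');b=cv2.imread('pics/side0.png')
for n,p,q in(('mill ball',(450,173),(223,292)),('shaker top',(426,134),(277,391)),('cork',(411,273),(234,211)),('red',(460,153),(219,382)),('candle',(396,192),(275,256)),('vase',(401,170),(287,317))):
    x,e=tri(S,p,D,q);print(n,x.round(),round(e,1))
print('pack',onz(S,[(344,151),(363,146),(382,165),(363,172)],50).round())
print('bigpack',onz(S,[(277,227),(321,217),(330,242),(284,251)],24).round())
print('caddy',onz(S,[(239,313),(281,337),(208,353),(252,377)],42).round())
A=cv2.resize(a[110:320,310:490],None,fx=2.2,fy=2.2,interpolation=2);B=cv2.resize(b[200:440,190:430],None,fx=1.6,fy=1.6,interpolation=2)
C=cv2.resize(a[275:425,165:325],None,fx=2.4,fy=2.4,interpolation=2)
cv2.imwrite('pics/cA.png',np.hstack([A,np.vstack([C,np.zeros((A.shape[0]-C.shape[0],C.shape[1],3),np.uint8)])]))
E
```

```text
mill ball [633. 295. 146.] 4.0
shaker top [519. 420.  79.] 0.3
cork [684.  56. 121.] 3.0
red [611. 416.  78.] 1.5
candle [567. 192. 139.] 0.9
vase [530. 285.  89.] 0.3
pack [[378. 285.  50.]
 [407. 325.  50.]
 [475. 302.  50.]
 [450. 259.  50.]]
bigpack [[369.  35.  24.]
 [433. 114.  24.]
 [487.  72.  24.]
 [419.  -5.  24.]]
caddy [[ 440. -178.   42.]
 [ 539. -170.   42.]
 [ 445. -277.   42.]
 [ 543. -264.   42.]]
```

View pics/cA.png

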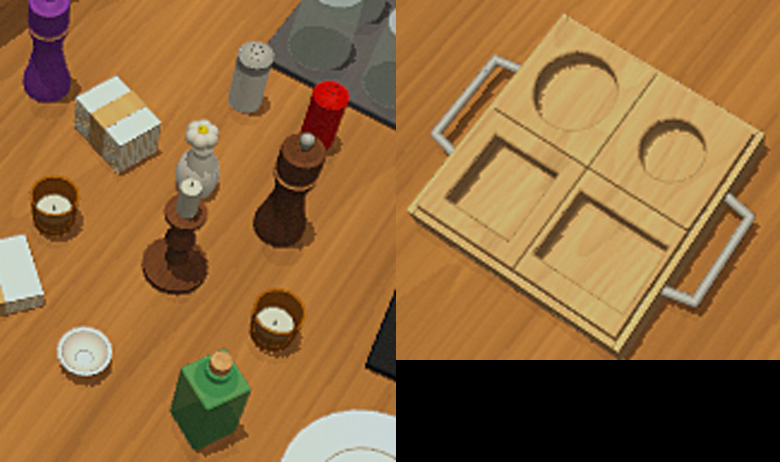

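View pics/wrist0.png

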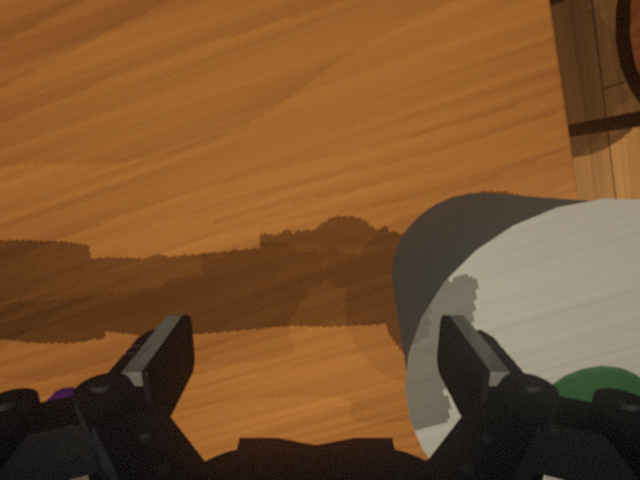

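Run:
```python
from h import *
from bench import bot
S=bot.calibration('scene');W=bot.calibration('wrist');s=bot.state()
T=R.from_rotvec(s['ee_rot']).as_matrix();Wm=R.from_rotvec(W['attitude']).as_matrix()
print('cam in tool',(T.T@(W['xyz']-s['ee_pos'])).round(1),'\n',(T.T@Wm).round(3))
f=lambda x,y:((x-396)/2.4+165,y/2.4+275)
P=onz(S,[f(585,170),f(656,74),f(515,268),f(497,110),f(686,229)],42);print(P.round(1))
for i,j in((1,2),(3,4)):
    d=P[j]-P[i];print(np.degrees(np.arctan2(d[1],d[0])))
a=cv2.imread('pics/scene0.png')
print('glasses base',onz(S,[(459,140),(495,155),(462,100),(500,118)],5).round(),onz(S,[(463,102),(499,120)],100).round())
g=cv2.inRange(cv2.cvtColor(a,cv2.COLOR_BGR2HSV),(50,80,30),(85,255,255));g[:100]=0
c=max(cv2.findContours(g,0,2)[0],key=cv2.contourArea);print(cv2.boundingRect(c),cv2.approxPolyDP(c,3,True)[:,0].tolist())
```

```text
cam in tool [  69.9   -0.  -117.6] 
 [[-0.001  0.961  0.276]
 [ 1.     0.001  0.001]
 [ 0.001  0.276 -0.961]]
[[ 491.7 -225.9   42. ]
 [ 486.3 -126.4   42. ]
 [ 498.3 -318.4   42. ]
 [ 399.5 -228.    42. ]
 [ 587.3 -217.3   42. ]]
-86.42011195989934
3.263057832616879
glasses base [[574. 518.   5.]
 [670. 527.   5.]
 [515. 647.   5.]
 [626. 647.   5.]] [[548. 543. 100.]
 [644. 540. 100.]]
(388, 272, 36, 42) [[416, 275], [412, 281], [404, 278], [405, 272], [392, 278], [388, 298], [398, 313], [417, 302], [412, 292], [423, 286]]
```

Call:
{"fn": "apply_moves", "kwargs": {
  "targets": [
    [1, 0.2, -0.1, 0.2, 0.05],
    [1, 0.4, -0.3, 0.25, 0.1],
    [1, 0.6, -0.5, 0.25, 0.15],
    [1, 0.8, -0.7, 0.25, 0.2],
    [1, 0.95, -0.9, 0.25, 0.2],
    [1, 1, -1, 0.25, 0.2],
    [1, 1, -1, 0.25, 0.2],
    [1, 1, -1, 0.25, 0.2],
    [1, 1, -1, 0.25, 0.2]
  ]
}}

```text
time_s: 1.27
ee_pos: [498.8, 318.5, 331.1]
ee_rot: [0.003, -3.141, -0.0]
wrist_force: [-0.0, -0.0, -0.0]
width: 85.2
gripper_force: 0.0
```

Run:
```python
from bench import bot
import cv2,pickle
pickle.dump(bot.calibration('wrist'),open('w1.pkl','wb'));cv2.imwrite('pics/w1.png',bot.read_camera('wrist'))
```

```text
(no output)
```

View pics/w1.png

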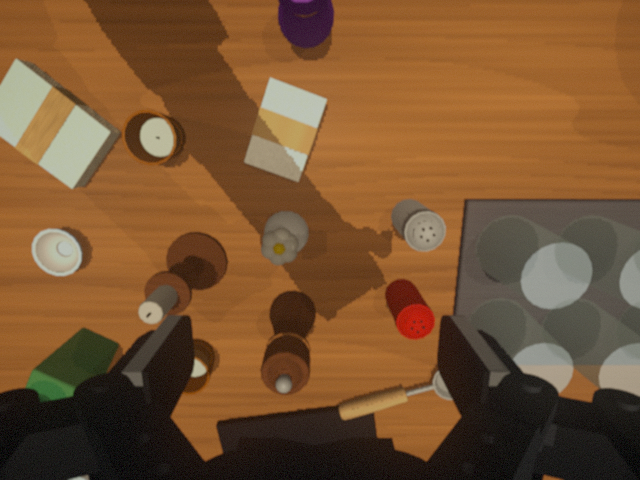

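The wrist view shows the mill ball (284,384), shaker cap (425,231), pack corners (272,78),(327,98),(298,182),(244,163), vase (280,240), red shaker (415,321) and the bottle at lower left.

Run:
```python
from h import *
import pickle
W=pickle.load(open('w1.pkl','rb'))
print('mill',onz(W,(284,384),146),'shaker',onz(W,(425,230),83),'red',onz(W,(415,321),83), 'spoon rim',onz(W,(445,383),20))
print('mill foot',onz(W,[(292,314)],4))
P=onz(W,[(272,78),(327,98),(298,182),(244,163)],50);print(P.round(1),P.mean(0))
for i,j in((0,1),(3,2),(1,2),(0,3)):
    d=P[j]-P[i];print(np.linalg.norm(d),np.degrees(np.arctan2(d[1],d[0])))
print('glass',onz(W,[(525,275)],100), 'tray',onz(W,[(463,200)],5))
```

```text
mill [[634.58216968 291.77936067 146.        ]] shaker [[516.30815743 417.9144516   83.        ]] red [[607.04321436 414.87311602  83.        ]] spoon rim [[718.60179593 472.67030899  20.        ]]
mill foot [[636.58950949 290.68393597   4.        ]]
[[383.9 279.   50. ]
 [400.8 328.6  50. ]
 [476.9 301.4  50. ]
 [459.  250.3  50. ]] [430.13672005 289.84260281  50.        ]
52.40062098491043 71.1639475618709
54.10682762091221 70.67445443748804
80.80086947488638 -19.704971893791306
80.382736674402 -20.92467556757634
glass [[553.58452388 505.86165217 100.        ]] tray [[501.54727502 477.83845691   5.        ]]
```

Call:
{"fn": "apply_moves", "kwargs": {
  "targets": [
    [1, 0.2, -0.04, 0, 0],
    [1, 0.4, -0.088, -0.1, 0],
    [1, 0.453, -0.088, -0.25, 0],
    [1, 0.453, -0.088, -0.4, 0],
    [1, 0.453, -0.088, -0.55, 0],
    [1, 0.453, -0.088, -0.65, 0],
    [1, 0.453, -0.088, -0.7, 0],
    [1, 0.453, -0.088, -0.7, 0],
    [0.3, 0.453, -0.088, -0.7, 0],
    [-0.2, 0.453, -0.088, -0.7, 0],
    [-0.5, 0.453, -0.088, -0.7, 0],
    [-0.5, 0.453, -0.088, -0.7, 0],
    [-0.5, 0.453, -0.088, -0.7, 0]
  ],
  "force": 40
}}

```text
time_s: 2.95
ee_pos: [635.5, 292.6, 122.9]
ee_rot: [-0.005, 3.139, 0.001]
wrist_force: [-0.6, -1.1, 6.4]
width: 43.3
gripper_force: 40.6
```

Call:
{"fn": "apply_moves", "kwargs": {
  "targets": [
    [-0.5, 0, 0, 0.05, 0],
    [-0.5, 0, 0, 0.2, 0],
    [-0.5, 0, 0, 0.4, 0],
    [-0.5, 0, 0, 0.55, 0],
    [-0.5, -0.05, -0.1, 0.6, 0],
    [-0.5, -0.12, -0.25, 0.6, 0],
    [-0.5, -0.2, -0.42, 0.6, 0],
    [-0.5, -0.28, -0.6, 0.6, 0],
    [-0.5, -0.36, -0.78, 0.6, 0],
    [-0.5, -0.42, -0.9, 0.6, 0],
    [-0.5, -0.45, -1, 0.6, 0],
    [-0.5, -0.45, -1, 0.6, 0],
    [-0.5, -0.45, -1, 0.6, 0]
  ]
}}

```text
time_s: 4.58
ee_pos: [499.9, -6.7, 301.8]
ee_rot: [-0.006, 3.141, 0.001]
wrist_force: [-1.3, 0.0, -1.5]
width: 43.2
gripper_force: 41.4
```

Run:
```python
from bench import bot
import cv2,pickle
pickle.dump(bot.calibration('wrist'),open('w2.pkl','wb'));cv2.imwrite('pics/w2.png',bot.read_camera('wrist'))
cv2.imwrite('pics/s2.png',bot.read_camera('scene'))
s=bot.state();print(s['ee_pos'],s['joints'].round(2),s['width'])
```

```text
[499.95029145  -6.17660174 301.44937965] [-0.06  0.36  0.03  1.87 -0.01  0.91  1.55] 42.909955034543465
```

View pics/w2.png

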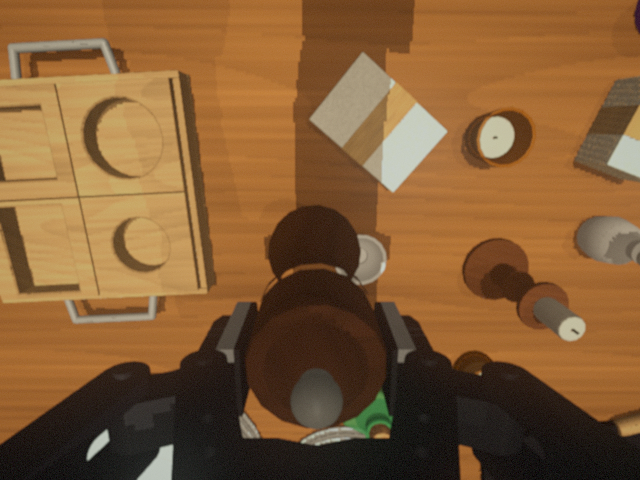

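The wrist view shows the mill held upright, the caddy junction at (79,197), and well rims centred near (122,137) and (141,243).

Run:
```python
from h import *
import pickle
W=pickle.load(open('w2.pkl','rb'))
print(onz(W,[(79,197),(122.5,137.5),(142,243),(58,84),(97,293),(0,201),(186,190)],42).round(1))
print('foot',onz(W,[(314,245)],180).round(1))
```

```text
[[ 490.  -224.    42. ]
 [ 437.1 -177.4   42. ]
 [ 533.7 -171.2   42. ]
 [ 393.1 -226.9   42. ]
 [ 584.7 -221.1   42. ]
 [ 493.9 -297.4   42. ]
 [ 483.3 -125.2   42. ]]
foot [[496.7  -7.8 180. ]]
```

Call:
{"fn": "apply_moves", "kwargs": {
  "targets": [
    [-0.5, -0.04, -0.12, 0, 0],
    [-0.5, -0.1, -0.28, 0, 0],
    [-0.5, -0.16, -0.44, 0, 0],
    [-0.5, -0.205, -0.54, 0, 0],
    [-0.5, -0.205, -0.573, -0.1, 0],
    [-0.5, -0.205, -0.573, -0.25, 0],
    [-0.5, -0.205, -0.573, -0.38, 0],
    [-0.5, -0.205, -0.573, -0.44, 0],
    [-0.5, -0.205, -0.573, -0.49, 0],
    [-0.5, -0.205, -0.573, -0.51, 0],
    [-0.5, -0.205, -0.573, -0.52, 0],
    [-0.5, -0.205, -0.573, -0.52, 0]
  ]
}}

```text
time_s: 6.18
ee_pos: [438.5, -179.3, 145.6]
ee_rot: [-0.006, 3.141, -0.0]
wrist_force: [-0.4, 0.2, -2.4]
width: 43.3
gripper_force: 41.7
```

Run:
```python
from bench import bot
import cv2
cv2.imwrite('pics/s3.png',cv2.resize(bot.read_camera('scene')[230:430,150:350],None,fx=2.5,fy=2.5,interpolation=2))
s=bot.state();print(s['ee_pos'],s['wrist_force'],s['width'])
```

```text
[ 438.57288958 -179.40617775  145.73488344] [ 0.98704494  0.10322614 -1.1770861 ] 43.127281153400105
```

View pics/s3.png

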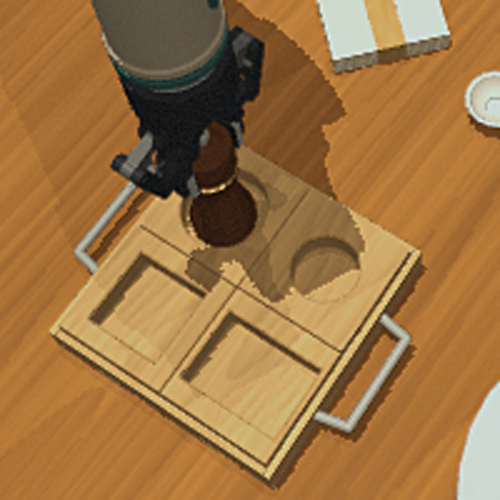

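Run:
```python
from h import *
from bench import bot
S=bot.calibration('scene')
t=np.linspace(0,2*np.pi,60,0)
def e(x,y,r,z):
    p=(proj(S,np.stack([x+r*np.cos(t),y+r*np.sin(t),0*t+z],1))-[150,230])*2.5
    return p.min(0).round(),p.max(0).round()
for z in(23,28,35,42):print(z,'foot',e(438.6,-179.4,27,z),'rim',e(438.6,-178.5,35,42))
a=cv2.imread('pics/s3.png');g=cv2.cvtColor(a,cv2.COLOR_BGR2HSV)
m=((a.max(2)<75)).astype(np.uint8)
print([ (y,np.where(m[y,180:290])[0][[0,-1]]+180) for y in range(196,256,6) if m[y,180:290].any()])
```

```text
23 foot (array([190., 186.]), array([257., 248.])) rim (array([177., 167.]), array([265., 248.]))
28 foot (array([189., 184.]), array([256., 246.])) rim (array([177., 167.]), array([265., 248.]))
35 foot (array([188., 180.]), array([255., 242.])) rim (array([177., 167.]), array([265., 248.]))
42 foot (array([186., 176.]), array([254., 239.])) rim (array([177., 167.]), array([265., 248.]))
[(196, array([182, 251])), (202, array([193, 254])), (208, array([190, 255])), (214, array([190, 256])), (220, array([191, 255])), (226, array([194, 254])), (232, array([197, 250])), (238, array([200, 244])), (244, array([211, 234]))]
```

Call:
{"fn": "apply_moves", "kwargs": {
  "targets": [
    [-0.5, 0.008, 0.004, 0, 0],
    [-0.5, 0.008, 0.004, -0.006, 0],
    [-0.5, 0.008, 0.004, -0.011, 0],
    [-0.5, 0.008, 0.004, -0.014, 0],
    [-0.5, 0.008, 0.004, -0.016, 0],
    [-0.5, 0.008, 0.004, -0.016, 0]
  ]
}}

```text
time_s: 6.98
ee_pos: [440.6, -178.3, 140.9]
ee_rot: [-0.005, 3.141, -0.0]
wrist_force: [-1.4, 0.2, 4.2]
width: 42.9
gripper_force: 42.3
```

Call:
{"fn": "apply_moves", "kwargs": {
  "targets": [
    [-0.2, 0, 0, 0, 0],
    [0.1, 0, 0, 0, 0],
    [0.4, 0, 0, 0, 0],
    [0.5, 0, 0, 0, 0],
    [0.5, 0, 0, 0.1, 0],
    [0.5, 0, 0, 0.25, 0],
    [0.5, 0, 0, 0.42, 0],
    [0.5, 0.02, 0.1, 0.5, 0.05],
    [0.5, 0.05, 0.25, 0.5, 0.1],
    [0.5, 0.1, 0.45, 0.5, 0.15],
    [0.5, 0.15, 0.65, 0.5, 0.222],
    [0.5, 0.2, 0.85, 0.5, 0.222],
    [0.5, 0.2, 1, 0.5, 0.222],
    [0.5, 0.2, 1, 0.5, 0.222]
  ]
}}

```text
time_s: 8.72
ee_pos: [500.0, 126.5, 290.2]
ee_rot: [0.562, -3.091, -0.004]
wrist_force: [-1.1, -0.8, -0.2]
width: 64.3
gripper_force: 0.0
```

Run:
```python
from bench import bot
import cv2,pickle
pickle.dump(bot.calibration('wrist'),open('w4.pkl','wb'));cv2.imwrite('pics/w4.png',bot.read_camera('wrist'))
cv2.imwrite('pics/s4.png',bot.read_camera('scene'))
s=bot.state();print(s['ee_pos'],s['joints'].round(2),s['width'])
```

```text
[500.28249516 121.61960978 290.21979236] [-0.24  0.4  -0.08  1.84  0.04  0.9   1.59] 64.33039606566045
```

View pics/s4.png

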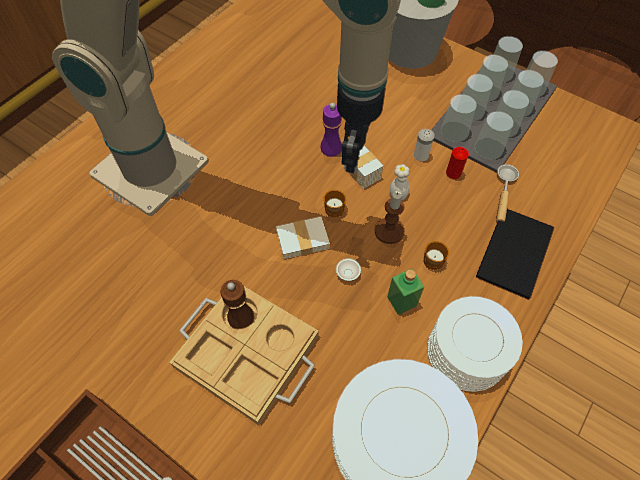

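The mill stands upright in its well (235,305). Now the shaker.

Call:
{"fn": "apply_moves", "kwargs": {
  "targets": [
    [0.5, 0.01, 0.15, 0, 0],
    [0.5, 0.02, 0.35, 0, 0],
    [0.5, 0.04, 0.55, 0, 0],
    [0.5, 0.05, 0.75, 0, 0],
    [0.5, 0.056, 0.9, -0.1, 0],
    [0.5, 0.056, 0.988, -0.25, 0],
    [0.5, 0.056, 0.988, -0.4, 0],
    [0.5, 0.056, 0.988, -0.55, 0],
    [0.5, 0.056, 0.988, -0.68, 0],
    [0.5, 0.056, 0.988, -0.74, 0],
    [0.5, 0.056, 0.988, -0.74, 0],
    [0.2, 0.056, 0.988, -0.74, 0],
    [-0.1, 0.056, 0.988, -0.74, 0],
    [-0.4, 0.056, 0.988, -0.74, 0],
    [-0.5, 0.056, 0.988, -0.74, 0],
    [-0.5, 0.056, 0.988, -0.74, 0],
    [-0.5, 0.056, 0.988, -0.74, 0]
  ],
  "force": 40
}}

```text
time_s: 10.95
ee_pos: [518.4, 419.1, 70.5]
ee_rot: [-0.55, 3.09, 0.003]
wrist_force: [-0.2, 1.0, 6.5]
width: 37.6
gripper_force: 39.6
```

Call:
{"fn": "apply_moves", "kwargs": {
  "targets": [
    [-0.5, 0, 0, 0.05, 0],
    [-0.5, 0, 0, 0.2, 0],
    [-0.5, 0, 0, 0.4, 0],
    [-0.5, 0, 0, 0.55, 0],
    [-0.5, 0, -0.1, 0.6, 0],
    [-0.5, 0, -0.25, 0.6, 0],
    [-0.5, 0, -0.45, 0.6, 0],
    [-0.5, 0, -0.65, 0.6, 0],
    [-0.5, 0, -0.85, 0.6, 0],
    [-0.5, 0, -1, 0.6, 0]
  ]
}}

```text
time_s: 12.2
ee_pos: [516.8, 115.0, 249.3]
ee_rot: [-0.547, 3.094, -0.002]
wrist_force: [0.2, 0.1, -2.0]
width: 37.8
gripper_force: 40.7
```

Call:
{"fn": "apply_moves", "kwargs": {
  "targets": [
    [-0.5, 0, -0.2, 0, 0],
    [-0.5, 0.02, -0.4, 0, 0],
    [-0.5, 0.04, -0.6, 0, 0],
    [-0.5, 0.06, -0.8, 0, 0],
    [-0.5, 0.065, -0.92, 0, 0],
    [-0.5, 0.065, -0.97, 0, 0],
    [-0.5, 0.065, -0.97, 0, 0],
    [-0.5, 0.065, -0.97, -0.15, 0],
    [-0.5, 0.065, -0.97, -0.3, 0],
    [-0.5, 0.065, -0.97, -0.4, 0],
    [-0.5, 0.065, -0.97, -0.45, 0],
    [-0.5, 0.065, -0.97, -0.45, 0]
  ]
}}

```text
time_s: 13.7
ee_pos: [536.8, -171.1, 113.2]
ee_rot: [0.553, -3.091, -0.002]
wrist_force: [0.1, 0.6, -1.5]
width: 37.4
gripper_force: 40.7
```

Run:
```python
from bench import bot
import cv2
s=bot.state();print(s['ee_pos'],s['wrist_force'],s['width'])
a=cv2.resize(bot.read_camera('scene')[230:430,150:350],None,fx=2.5,fy=2.5,interpolation=2)
b=cv2.resize(bot.read_camera('side')[130:230,270:420],None,fx=2,fy=2,interpolation=2)
o=np.zeros((500,800,3),np.uint8) if 0 else None
import numpy as np
o=np.zeros((500,800,3),np.uint8);o[:,:500]=a;o[:200,500:]=b
cv2.imwrite('pics/s5.png',o)
```

```text
[ 536.8307875  -171.14488087  113.1647895 ] [ 0.08727123  0.6087289  -1.4857727 ] 37.43631952244828
```

View pics/s5.png

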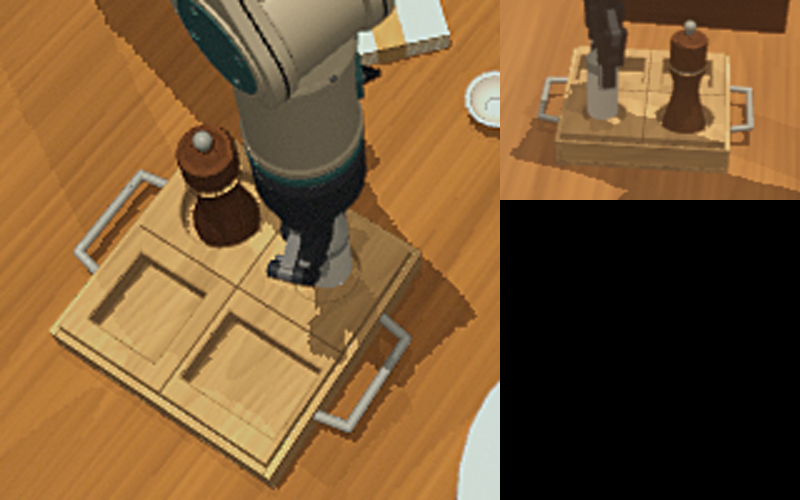

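Run:
```python
from h import *
from bench import bot
S=bot.calibration('scene')
print((proj(S,[[536.8,-171.1,42.7],[440.6,-178.3,42]])-[150,230])*2.5)
for uv in((325,270),(222,207),(226,208)): print(onz(S,np.array(uv)/2.5+[150,230],42))
a=cv2.imread('pics/scene0.png')[275:425,165:325]  # first picture, wells unobstructed
g=cv2.cvtColor(cv2.resize(a,None,fx=4,fy=4,interpolation=2),cv2.COLOR_BGR2GRAY)
# rim of each round well: strongest edges near the predicted circle
t=np.radians(np.arange(0,360,4))
gm=cv2.magnitude(cv2.Sobel(g,5,1,0),cv2.Sobel(g,5,0,1))
for n,x,y,r in(('mill',440.5,-178,35),('shaker',537,-172,27)):
    rs=np.arange(r-6,r+6.1,.5);P=np.stack([x+np.outer(rs,np.cos(t)),y+np.outer(rs,np.sin(t)),np.full((len(rs),len(t)),42.)],-1)
    uv=((proj(S,P.reshape(-1,3))-[165,275]+.5)*4-.5).astype(np.float32).reshape(*P.shape[:2],2)
    m=cv2.remap(gm,uv[...,0],uv[...,1],1);i=m.argmax(0);ok=m.max(0)>np.median(m.max(0))
    rr=rs[i]; X=np.stack([x+rr*np.cos(t),y+rr*np.sin(t)],1)[ok]
    A=np.c_[2*X,np.ones(len(X))];c=np.linalg.lstsq(A,(X**2).sum(1),rcond=None)[0];print(n,c[:2],np.sqrt(c[2]+c[0]**2+c[1]**2))
```

```text
[[323.97726911 266.67832201]
 [223.06998559 207.68506987]]
[[ 538.9206822  -172.61448216   42.        ]]
[[ 439.52475625 -178.3406287    42.        ]]
[[ 442.67716887 -177.15186546   42.        ]]
mill [ 437.38081565 -176.60278296] 33.06154425214905
shaker [ 534.32614726 -170.50930341] 24.70482261701124
```

Run:
```python
from h import *
from bench import bot
S=bot.calibration('scene');D=bot.calibration('side');t=np.linspace(0,6.28,60)
for c,o,k in((S,[150,230],2.5),(D,[270,130],2)):
    p=(proj(c,np.stack([536.8+19*np.cos(t),-171.1+19*np.sin(t),0*t+42.7],1))-o)*k;print(p.min(0),p.max(0))
a=cv2.imread('pics/s5.png').astype(int);sat=a.max(2)-a.min(2);m=(sat<22)&(a.max(2)>90)
for y in range(240,294,6):print(y,np.where(m[y,300:380])[0][[0,-1]]+300 if m[y,300:380].any() else '')
m2=m[:,560:640]
for y in range(50,126,6):print('side',y,np.where(m2[y])[0][[0,-1]]+60 if m2[y].any() else '')
```

```text
[299.57252976 243.81845607] [348.36246712 289.98782216]
[ 87.3467192  100.32520286] [118.5448751  118.44911854]
240 [333 347]
246 [330 348]
252 [328 348]
258 [332 349]
264 [300 350]
270 [322 349]
276 [321 345]
282 [318 342]
288 
side 50 
side 56 [89 89]
side 62 
side 68 [ 89 116]
side 74 
side 80 [60 64]
side 86 
side 92 
side 98 
side 104 
side 110 
side 116 
side 122
```

Foot edges match the prediction and it is upright. Lower, release, rise.

Call:
{"fn": "apply_moves", "kwargs": {
  "targets": [
    [-0.5, 0.003, 0, -0.03, 0],
    [-0.5, 0.003, 0, -0.055, 0],
    [-0.5, 0.003, 0, -0.07, 0],
    [-0.5, 0.003, 0, -0.077, 0],
    [-0.5, 0.003, 0, -0.08, 0],
    [-0.5, 0.003, 0, -0.083, 0],
    [-0.5, 0.003, 0, -0.083, 0]
  ]
}}

```text
time_s: 14.68
ee_pos: [537.8, -172.9, 88.7]
ee_rot: [-0.55, 3.093, -0.0]
wrist_force: [0.2, 0.3, -1.3]
width: 37.6
gripper_force: 40.8
```

Call:
{"fn": "apply_moves", "kwargs": {
  "targets": [
    [-0.5, 0, 0, -0.003, 0],
    [-0.5, 0, 0, -0.003, 0]
  ]
}}

```text
time_s: 14.92
ee_pos: [538.0, -172.8, 88.5]
ee_rot: [-0.55, 3.092, -0.0]
wrist_force: [-1.3, 1.2, 5.1]
width: 37.7
gripper_force: 41.3
```

Call:
{"fn": "apply_moves", "kwargs": {
  "targets": [
    [-0.1, 0, 0, 0, 0],
    [0.2, 0, 0, 0, 0],
    [0.4, 0, 0, 0, 0],
    [0.4, 0, 0, 0, 0],
    [0.4, 0, 0, 0.1, 0],
    [0.4, 0, 0, 0.25, 0],
    [0.6, 0, 0, 0.45, 0],
    [1, 0.05, 0.1, 0.6, -0.05],
    [1, 0.12, 0.28, 0.75, -0.12],
    [1, 0.2, 0.45, 0.8, -0.222],
    [1, 0.27, 0.65, 0.8, -0.222],
    [1, 0.33, 0.75, 0.8, -0.222],
    [1, 0.33, 0.75, 0.8, -0.222],
    [1, 0.33, 0.75, 0.8, -0.222]
  ]
}}

```text
time_s: 16.68
ee_pos: [636.3, 51.0, 327.2]
ee_rot: [0.004, -3.14, 0.002]
wrist_force: [-0.6, -0.0, -0.6]
width: 85.4
gripper_force: 0.0
```

Run:
```python
from bench import bot
import cv2,pickle
pickle.dump(bot.calibration('wrist'),open('w6.pkl','wb'));cv2.imwrite('pics/w6.png',bot.read_camera('wrist'))
s=bot.state();print(s['ee_pos'],s['ee_rot'],s['joints'].round(2),s['width'])
```

```text
[636.29386821  50.28859809 327.44926487] [ 2.03275152e-03 -3.14065387e+00  2.26396857e-03] [-0.12  0.55 -0.    1.46  0.    1.14  1.45] 85.34821797951169
```

View pics/w6.png

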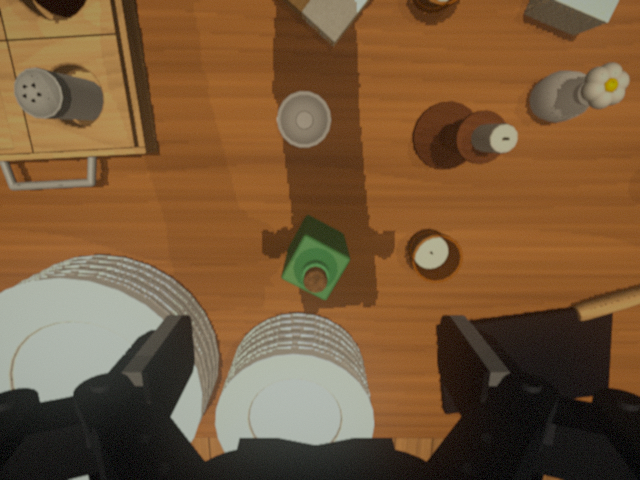

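The shaker stands in its well (65,98). The bottle is at (315,265) with its cork at (315,279), and a plate stack lies just beyond it (295,380).

Run:
```python
from h import *
import pickle
W=pickle.load(open('w6.pkl','rb'));a=cv2.imread('pics/w6.png')
g=cv2.inRange(cv2.cvtColor(a,cv2.COLOR_BGR2HSV),(45,80,30),(85,255,255))
c=max(cv2.findContours(g,0,2)[0],key=cv2.contourArea);print(cv2.approxPolyDP(cv2.convexHull(c),3,True)[:,0].tolist())
print('cork',onz(W,(315,278),125).round(1))
p=onz(W,[(325,299),(283,276),(348,257),(303,237)],94);print(p.round(1),p.mean(0))
print('plates edge',onz(W,[(295,315)],0),onz(W,[(295,345)],70))
cv2.imwrite('pics/cb.png',cv2.resize(a[195:325,255:375],None,fx=4,fy=4,interpolation=2))
```

```text
[[305, 234], [348, 257], [326, 298], [283, 277]]
cork [[683.4  50.1 125. ]]
[[715.2  59.2  94. ]
 [692.9  21.2  94. ]
 [674.8  79.4  94. ]
 [656.6  39.5  94. ]] [684.85953591  49.82653793  94.        ]
plates edge [[775.31145717  26.35924509   0.        ]] [[775.60388911  29.82107096  70.        ]]
```

View pics/cb.png

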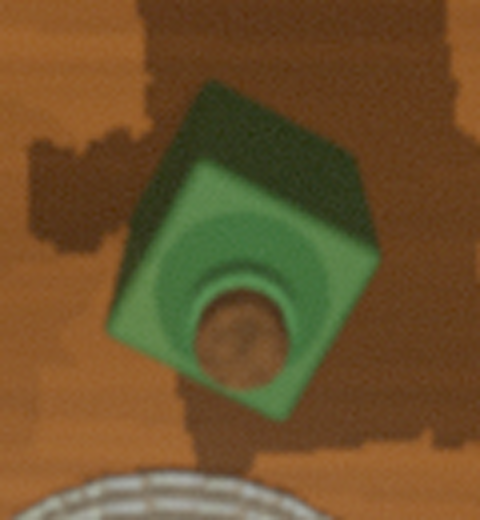

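Call:
{"fn": "apply_moves", "kwargs": {
  "targets": [
    [1, 0.08, 0, 0, -0.1],
    [1, 0.159, 0, -0.1, -0.21],
    [1, 0.159, 0, -0.2, -0.322],
    [1, 0.159, 0, -0.35, -0.322],
    [1, 0.159, 0, -0.5, -0.322],
    [1, 0.159, 0, -0.65, -0.322],
    [1, 0.159, 0, -0.75, -0.322],
    [1, 0.159, 0, -0.805, -0.322],
    [1, 0.159, 0, -0.805, -0.322],
    [0.5, 0.159, 0, -0.805, -0.322],
    [0.2, 0.159, 0, -0.805, -0.322],
    [0, 0.159, 0, -0.805, -0.322],
    [-0.2, 0.159, 0, -0.805, -0.322],
    [-0.2, 0.159, 0, -0.805, -0.322]
  ],
  "force": 45
}}

```text
time_s: 18.48
ee_pos: [685.3, 51.9, 87.9]
ee_rot: [0.781, 3.041, 0.001]
wrist_force: [-1.9, -1.6, 6.2]
width: 47.6
gripper_force: 46.9
```

Call:
{"fn": "apply_moves", "kwargs": {
  "targets": [
    [-0.2, 0, 0, 0.05, 0],
    [-0.2, 0, 0, 0.2, 0],
    [-0.2, 0, 0, 0.4, 0],
    [-0.2, 0, 0, 0.55, 0],
    [-0.2, -0.07, -0.1, 0.6, 0.05],
    [-0.2, -0.15, -0.22, 0.6, 0.12],
    [-0.2, -0.28, -0.38, 0.6, 0.2],
    [-0.2, -0.42, -0.55, 0.6, 0.3],
    [-0.2, -0.56, -0.72, 0.6, 0.356],
    [-0.2, -0.68, -0.88, 0.6, 0.356],
    [-0.2, -0.78, -1, 0.6, 0.356],
    [-0.2, -0.8, -1, 0.6, 0.356],
    [-0.2, -0.8, -1, 0.6, 0.356],
    [-0.2, -0.8, -1, 0.6, 0.356]
  ]
}}

```text
time_s: 20.23
ee_pos: [445.7, -246.4, 266.5]
ee_rot: [-0.093, 3.139, 0.001]
wrist_force: [0.3, 0.6, -3.1]
width: 47.5
gripper_force: 47.4
```

Run:
```python
from bench import bot
import cv2,pickle
pickle.dump(bot.calibration('wrist'),open('w7.pkl','wb'));cv2.imwrite('pics/w7.png',bot.read_camera('wrist'))
s=bot.state();print(s['ee_pos'],s['ee_rot'],s['joints'].round(2),s['width'])
```

```text
[ 445.68918396 -246.46552634  266.37909921] [-9.35828456e-02  3.13936354e+00  5.68513990e-04] [ 0.46  0.41 -0.02  1.89  0.01  0.83  2.07] 47.47962761773578
```

View pics/w7.png

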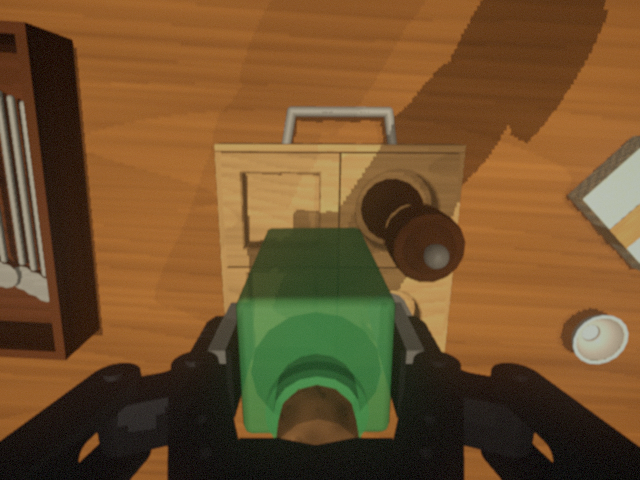

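The wrist view shows the bottle held square to the caddy, with the square well's rim corners at (243,172),(321,173),(243,245). The mill stands in its well.

Run:
```python
from h import *
import pickle
W=pickle.load(open('w7.pkl','rb'))
p=onz(W,[(243,172),(321,173),(243,247),(340,153),(340,266),(229,266),(408,173)],42);print(p.round(1))
print('centre',(p[1]+p[2])/2, 'top edge dir',p[1]-p[0],'left',p[2]-p[0])
print('bottle foot corners',onz(W,[(265,229),(361,228)],178).round(1))
```

```text
[[ 412.7 -308.    42. ]
 [ 409.8 -244.2   42. ]
 [ 476.7 -307.4   42. ]
 [ 392.9 -229.9   42. ]
 [ 489.  -222.7   42. ]
 [ 494.6 -319.4   42. ]
 [ 405.6 -173.    42. ]]
centre [ 443.23175967 -275.80534556   42.        ] top edge dir [-2.91415363 63.83001029  0.        ] left [63.94434078  0.62798135  0.        ]
bottle foot corners [[ 426.3 -273.7  178. ]
 [ 422.9 -224.6  178. ]]
```

Call:
{"fn": "apply_moves", "kwargs": {
  "targets": [
    [-0.2, -0.007, -0.05, 0, 0],
    [-0.2, -0.007, -0.1, 0, 0],
    [-0.2, -0.007, -0.1, -0.1, 0],
    [-0.2, -0.007, -0.1, -0.25, 0],
    [-0.2, -0.007, -0.1, -0.36, 0],
    [-0.2, -0.007, -0.1, -0.43, 0],
    [-0.2, -0.007, -0.1, -0.43, 0]
  ]
}}

```text
time_s: 21.15
ee_pos: [441.4, -278.4, 135.7]
ee_rot: [0.088, -3.137, -0.002]
wrist_force: [-0.7, -0.3, -2.5]
width: 47.6
gripper_force: 47.4
```

Run:
```python
from h import *
from bench import bot
s=bot.state();e=s['ee_pos'];print(e,s['wrist_force'])
S=bot.calibration('scene');a=bot.read_camera('scene')
g=cv2.inRange(cv2.cvtColor(a,cv2.COLOR_BGR2HSV),(45,70,20),(85,255,255));g[:240]=0
c=max(cv2.findContours(g,0,2)[0],key=cv2.contourArea);print(cv2.approxPolyDP(cv2.convexHull(c),1.5,True)[:,0].tolist())
q=np.radians(3.3);ux=np.array([np.cos(q),np.sin(q)])*24;uy=np.array([-ux[1],ux[0]])
z=e[2]-87.9
P=[np.r_[e[:2]+i*ux+j*uy,z] for i,j in((-1,-1),(1,-1),(1,1),(-1,1))];print('predicted foot corners',proj(S,P).round(1).tolist(),z)
cv2.imwrite('pics/s8.png',cv2.resize(a[260:430,160:330],None,fx=3.4,fy=3.4,interpolation=2))
```

```text
[ 441.35867658 -278.39218187  135.66733953] [-0.66281266 -0.29976463 -2.52492518]
[[202, 322], [215, 330], [222, 347], [209, 366], [206, 366], [190, 355], [190, 343]]
predicted foot corners [[187.5, 355.4], [207.5, 368.5], [223.1, 347.8], [203.4, 335.2]] 47.76733953171717
```

View pics/s8.png

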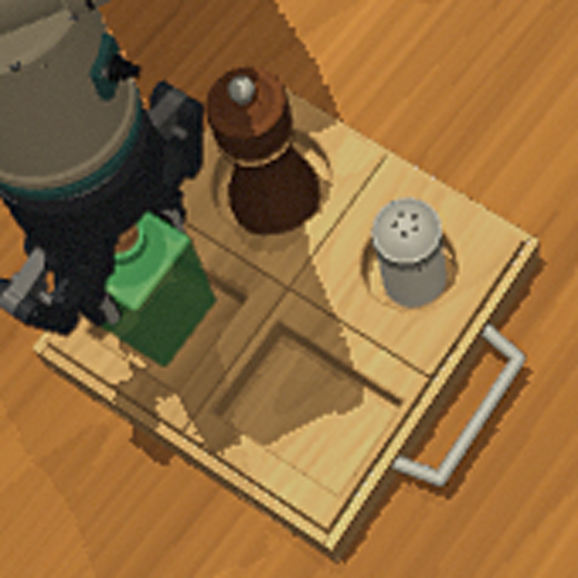

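Call:
{"fn": "apply_moves", "kwargs": {
  "targets": [
    [-0.2, 0.007, 0.002, 0, 0],
    [-0.2, 0.007, 0.002, -0.03, 0],
    [-0.2, 0.007, 0.002, -0.06, 0],
    [-0.2, 0.007, 0.002, -0.08, 0],
    [-0.2, 0.007, 0.002, -0.09, 0],
    [-0.2, 0.007, 0.002, -0.095, 0],
    [-0.2, 0.007, 0.002, -0.098, 0],
    [-0.2, 0.007, 0.002, -0.1, 0],
    [-0.2, 0.007, 0.002, -0.1, 0]
  ]
}}

```text
time_s: 22.32
ee_pos: [444.5, -277.3, 107.3]
ee_rot: [-0.089, 3.14, -0.0]
wrist_force: [0.2, -0.3, -2.2]
width: 47.3
gripper_force: 47.5
```

Call:
{"fn": "apply_moves", "kwargs": {
  "targets": [
    [-0.2, 0, 0, -0.003, 0],
    [-0.2, 0, 0, -0.005, 0],
    [-0.2, 0, 0, -0.005, 0]
  ]
}}

```text
time_s: 22.7
ee_pos: [444.5, -277.2, 105.9]
ee_rot: [-0.089, 3.14, -0.0]
wrist_force: [-0.6, 1.0, -0.2]
width: 47.6
gripper_force: 47.6
```

Call:
{"fn": "apply_moves", "kwargs": {
  "targets": [
    [-0.2, 0, 0, -0.002, 0],
    [0.1, 0, 0, -0.002, 0],
    [0.4, 0, 0, -0.002, 0],
    [0.5, 0, 0, -0.002, 0],
    [0.5, 0, 0, 0.1, 0],
    [0.5, 0, 0, 0.25, 0],
    [0.5, 0, 0, 0.45, 0],
    [0.8, 0, 0.05, 0.6, 0],
    [1, 0, 0.2, 0.65, -0.05],
    [1, 0, 0.4, 0.65, -0.1],
    [1, 0, 0.6, 0.65, -0.15],
    [1, 0, 0.8, 0.65, -0.2],
    [1, 0, 0.95, 0.65, -0.253],
    [1, 0, 1, 0.65, -0.253]
  ]
}}

```text
time_s: 24.45
ee_pos: [444.2, 25.8, 300.7]
ee_rot: [-0.525, -3.097, -0.001]
wrist_force: [-0.3, -0.2, 0.9]
width: 85.4
gripper_force: 0.0
```

Call:
{"fn": "apply_moves", "kwargs": {
  "targets": [
    [1, -0.02, 0.2, 0, 0],
    [1, -0.05, 0.4, 0, 0],
    [1, -0.05, 0.6, 0, 0],
    [1, -0.05, 0.75, 0, 0],
    [1, -0.05, 0.85, 0, 0],
    [1, -0.05, 0.89, 0, 0],
    [1, -0.05, 0.89, 0, 0],
    [1, -0.05, 0.89, 0, 0]
  ]
}}

```text
time_s: 25.45
ee_pos: [429.9, 287.8, 300.6]
ee_rot: [0.536, 3.095, -0.002]
wrist_force: [0.9, -0.2, -0.4]
width: 85.7
gripper_force: 0.0
```

Run:
```python
from bench import bot
import cv2,pickle,numpy as np
pickle.dump(bot.calibration('wrist'),open('w9.pkl','wb'));w=bot.read_camera('wrist');cv2.imwrite('pics/w9.png',w)
a=bot.read_camera('scene');cv2.imwrite('pics/s9.png',a)
o=np.zeros((480,800,3),np.uint8);o[:,:500]=w[:,70:570];o[:360,500:]=cv2.resize(a[260:440,170:320],None,fx=2,fy=2);cv2.imwrite('pics/c9.png',o)
s=bot.state();print(s['ee_pos'],s['ee_rot'],s['joints'].round(2),s['width'])
```

```text
[429.86372329 288.16128873 300.81450095] [ 5.35944157e-01  3.09530209e+00 -1.14512244e-03] [-0.57  0.39 -0.11  1.82  0.05  0.93  0.53] 85.5164037534453
```

View pics/c9.png

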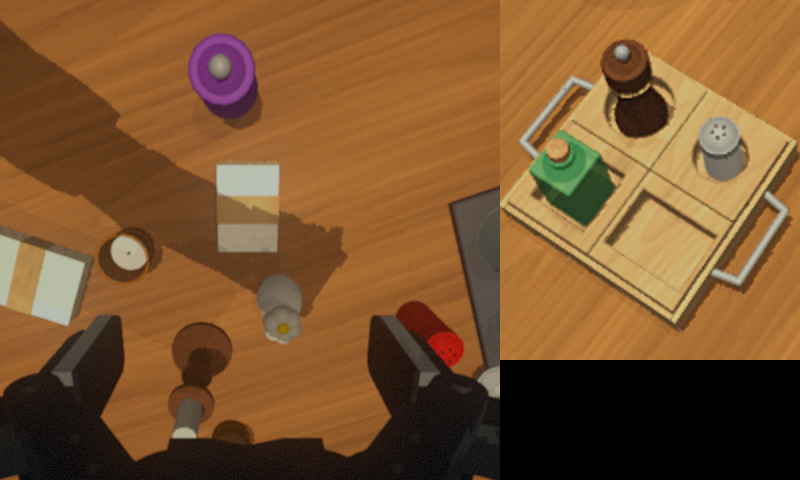

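Run:
```python
from h import *
import pickle
W=pickle.load(open('w9.pkl','rb'))
p=onz(W,[(287,165),(349,165),(348,252),(288,251)],50);print(p.round(1),p.mean(0))
for i,j in((0,1),(3,2),(1,2),(0,3)):
    d=p[j]-p[i];print(np.linalg.norm(d),np.degrees(np.arctan2(d[1],d[0])))
print('purple',onz(W,(290,66),146),'vase',onz(W,(352,324),90))
# card well, first scene picture, crop corners
S=dict(K=np.array([[535.008,0,323.355],[0,535.008,245.351],[0,0,1]]),xyz=np.array([817.719,-434.052,1032.097]),attitude=np.array([0.51864837,0.15659143,0.60350387]))
f=lambda x,y:((x-500)/2+170,y/2+260)
print(onz(S,[f(649,187),f(716,233),f(608,243)],42).round(1))
```

```text
[[383.5 277.1  50. ]
 [401.9 328.3  50. ]
 [477.2 302.3  50. ]
 [457.4 250.   50. ]] [430.00028154 289.43258614  50.        ]
54.41723063718064 70.28623937053872
55.847814214467824 69.31615245141603
79.65233563497918 -19.10622162063518
78.70445426942835 -20.134538244468214
purple [[323.62389117 308.84640502 146.        ]] vase [[528.30026068 285.74683953  90.        ]]
[[ 502.7 -236.9   42. ]
 [ 582.4 -235.1   42. ]
 [ 506.2 -300.9   42. ]]
```

Call:
{"fn": "apply_moves", "kwargs": {
  "targets": [
    [1, 0, 0, 0, -0.1],
    [1, 0, 0, 0, -0.2],
    [1, 0, 0, 0, -0.3],
    [1, 0, 0, 0, -0.4],
    [1, 0, 0, 0, -0.5],
    [1, 0, 0, 0, -0.6],
    [1, 0, 0, 0, -0.7],
    [1, 0, 0, 0, -0.8],
    [1, 0, 0, 0, -0.9],
    [1, 0, 0, 0, -1]
  ]
}}

```text
time_s: 26.8
ee_pos: [429.7, 288.8, 300.9]
ee_rot: [2.572, 1.804, 0.0]
wrist_force: [0.1, 0.7, -0.2]
width: 85.5
gripper_force: 0.0
```

Call:
{"fn": "apply_moves", "kwargs": {
  "targets": [
    [1, 0, 0, 0, -0.1],
    [1, 0, 0, 0, -0.2],
    [1, 0, 0, 0, -0.3],
    [1, 0, 0, 0, -0.4],
    [1, 0, 0, 0, -0.5],
    [1, 0, 0, 0, -0.6],
    [1, 0, 0, 0, -0.7],
    [1, 0, 0, 0, -0.8],
    [1, 0, 0, 0, -0.9],
    [1, 0, 0, 0, -1],
    [1, 0, 0, 0, -1]
  ]
}}

```text
time_s: 28.18
ee_pos: [429.6, 289.1, 300.7]
ee_rot: [3.096, -0.532, 0.0]
wrist_force: [-0.8, -0.2, 0.1]
width: 85.4
gripper_force: 0.0
```

Call:
{"fn": "apply_moves", "kwargs": {
  "targets": [
    [1, 0, 0.001, -0.15, 0],
    [1, 0, 0.001, -0.3, 0],
    [1, 0, 0.001, -0.45, 0],
    [1, 0, 0.001, -0.6, 0],
    [1, 0, 0.001, -0.72, 0],
    [1, 0, 0.001, -0.8, 0],
    [1, 0, 0.001, -0.833, 0],
    [1, 0, 0.001, -0.833, 0],
    [0.6, 0, 0.001, -0.833, 0],
    [0.3, 0, 0.001, -0.833, 0],
    [0.1, 0, 0.001, -0.833, 0],
    [0, 0, 0.001, -0.833, 0],
    [0, 0, 0.001, -0.833, 0]
  ],
  "force": 45
}}

```text
time_s: 29.8
ee_pos: [429.8, 290.2, 51.9]
ee_rot: [-3.095, 0.532, -0.002]
wrist_force: [-0.3, -0.8, 5.7]
width: 53.8
gripper_force: 47.4
```

Call:
{"fn": "apply_moves", "kwargs": {
  "targets": [
    [0, 0, 0, 0.05, 0],
    [0, 0, 0, 0.2, 0],
    [0, 0, 0, 0.4, 0],
    [0, 0, 0, 0.58, 0],
    [0, 0, -0.1, 0.65, 0],
    [0, 0, -0.25, 0.65, 0],
    [0, 0.02, -0.42, 0.65, 0.05],
    [0, 0.08, -0.6, 0.65, 0.1],
    [0, 0.14, -0.78, 0.65, 0.15],
    [0, 0.2, -0.95, 0.65, 0.2],
    [0, 0.26, -1, 0.65, 0.254],
    [0, 0.377, -1, 0.65, 0.254],
    [0, 0.377, -1, 0.65, 0.254],
    [0, 0.377, -1, 0.65, 0.254]
  ]
}}

```text
time_s: 31.55
ee_pos: [541.5, -9.8, 246.1]
ee_rot: [-3.14, -0.092, 0.002]
wrist_force: [-0.5, -0.2, -2.2]
width: 54.3
gripper_force: 48.6
```

Call:
{"fn": "apply_moves", "kwargs": {
  "targets": [
    [0, 0, -0.1, 0, 0],
    [0, 0, -0.2, 0, 0],
    [0, 0, -0.3, 0, 0],
    [0, 0, -0.4, 0, 0],
    [0, 0, -0.5, 0, 0],
    [0, 0, -0.5, 0, 0]
  ]
}}

```text
time_s: 32.3
ee_pos: [541.0, -162.6, 246.4]
ee_rot: [3.139, 0.085, -0.001]
wrist_force: [-0.5, 0.4, -1.3]
width: 54.2
gripper_force: 48.6
```

Run:
```python
from bench import bot
import cv2,pickle
pickle.dump(bot.calibration('wrist'),open('w10.pkl','wb'));cv2.imwrite('pics/w10.png',bot.read_camera('wrist'))
cv2.imwrite('pics/s10.png',bot.read_camera('scene'))
s=bot.state();print(s['ee_pos'],s['ee_rot'],s['joints'].round(2),s['width'])
```

```text
[ 541.75423331 -159.12171233  245.9505394 ] [-3.13915996e+00 -9.13022163e-02  1.07036454e-03] [-0.1   0.57  0.52  1.78 -0.35  0.89 -0.93] 54.10001943912072
```

View pics/w10.png

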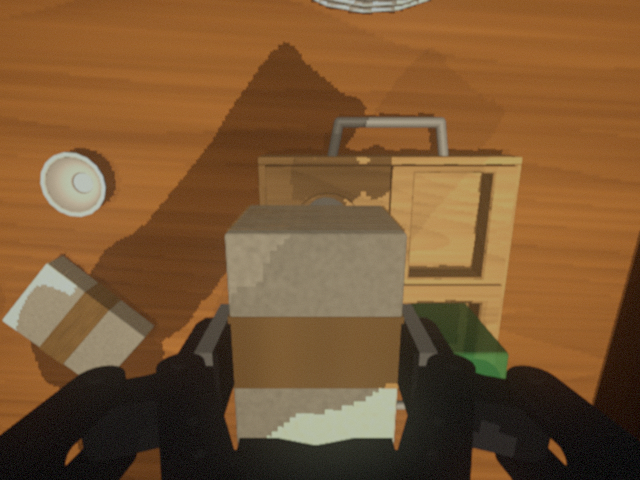

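The pack is held and level. The oblong well's rim lies at about (412,170),(494,171),(480,279),(408,279). That was one more picture than the 14 allowed, so I view no further pictures and measure numerically from here.

Run:
```python
from h import *
import pickle
W=pickle.load(open('w10.pkl','rb'));a=cv2.imread('pics/w10.png');g=cv2.cvtColor(a,cv2.COLOR_BGR2GRAY).astype(int)
for v in(190,210,230,250):print('row',v,[(x,int(d)) for x,d in zip(range(400,520),np.diff(g[v,400:521])) if abs(d)>14])
for u in(430,450,465):print('col',u,[(y,int(d)) for y,d in zip(range(150,300),np.diff(g[150:301,u])) if abs(d)>14])
p=onz(W,[(412,170),(494,171),(480,279),(408,279)],42);print(p.round(1))
print('junction',onz(W,[(392,165),(390,166)],42))
z=246-51.9
print('pack bottom far corners',onz(W,[(245,206),(387,206)],z).round(1),'top',onz(W,[(227,235),(405,234)],z+50).round(1))
```

```text
row 190 [(477, -19), (478, -24), (479, -17), (490, 25), (491, 18), (492, 15), (517, -18)]
row 210 [(476, -30), (477, -37), (478, -15), (488, 20), (490, 16), (491, 17)]
row 230 [(403, 18), (404, 21), (473, -24), (474, -25), (485, 20), (486, 27), (512, -16)]
row 250 [(409, 17), (472, -34), (473, -33), (483, 17), (485, 19), (486, 21), (509, -22)]
col 430 [(155, 23), (156, 27), (157, 19), (163, -25), (164, -22), (165, 19), (166, 20), (265, -16), (266, -30), (267, -16), (276, 31), (277, 21), (282, -15), (283, -24), (285, 24)]
col 450 [(155, 22), (156, 30), (157, 18), (163, -39), (165, 28), (166, 20), (265, -29), (275, 16), (276, 27), (277, 21), (282, -16), (283, -26), (285, 21), (299, -23)]
col 465 [(155, 23), (156, 32), (163, -22), (164, -29), (165, 15), (166, 23), (265, -20), (266, -23), (276, 26), (277, 19), (282, -17), (283, -27), (285, 20), (299, -20)]
[[ 584.8 -235.4   42. ]
 [ 587.4 -298.7   42. ]
 [ 498.8 -302.3   42. ]
 [ 495.7 -242.6   42. ]]
junction [[ 587.79849824 -219.60101196   42.        ]
 [ 586.96505821 -218.1442167    42.        ]]
pack bottom far corners [[ 578.9 -131.5  194.1]
 [ 582.  -190.5  194.1]] top [[ 579.3 -134.2  244.1]
 [ 582.4 -187.4  244.1]]
```

Run:
```python
from h import *
from bench import bot
import pickle
W=bot.calibration('wrist');s=bot.state();a=bot.read_camera('wrist');print(s['ee_pos'],R.from_rotvec(s['ee_rot']).as_matrix()[:,1].round(3))
g=cv2.GaussianBlur(cv2.cvtColor(a,cv2.COLOR_BGR2GRAY),(3,3),0).astype(float)
def edge(line,lo,hi,sgn):
    d=np.diff(line[lo:hi])*sgn;d[d<5]=0;i=d.argmax();k=slice(max(i-2,0),i+3);return lo+.5+(np.arange(len(d))[k]*d[k]).sum()/d[k].sum()
dv=0
V=np.arange(185,256,3);U=np.arange(425,468,3)
# rim right: rise after dark wall
def fit(pts):
    p=onz(W,pts,42)[:,:2];c=np.median(p,0);l=cv2.fitLine(p.astype(np.float32),cv2.DIST_HUBER,0,.01,.01).ravel();return l[2:],np.degrees(np.arctan2(l[1],l[0]))
rows=[(edge(g[v],482,500,1),v) for v in V];cols=[(u,edge(g[:,u],270,281,1)) for u in U];jun=[(u,edge(g[:,u],279,285,-1)) for u in U];top=[(u,edge(g[:,u],158,166,-1)) for u in U]
for n,q in(('right',rows),('bottom',cols),('junc',jun),('blocktop',top)):print(n,np.round(q[0],1),np.round(q[-1],1),*fit(q))
p=onz(W,[(245,206),(387,206)],s['ee_pos'][2]-51.9);print(p.round(1))
```

```text
[ 541.75423331 -159.12171233  245.9505394 ] [ 0.058 -0.998 -0.001]
right [497.5 185. ] [490.4 254. ] [ 550.16626 -300.2035 ] 3.1167781
bottom [425.  278.4] [467.  278.6] [ 499.06918 -267.34027] -87.137726
junc [425.  283.5] [467.  283.5] [0. 0.] 0.0
blocktop [425.  164.3] [467.  164.5] [ 591.6964 -257.748 ] -86.875114
[[ 579.6 -127.7  194.1]
 [ 582.9 -186.6  194.1]]<stdin>:7: RuntimeWarning: invalid value encountered in scalar divide
```

Call:
{"fn": "apply_moves", "kwargs": {
  "targets": [
    [0, 0.005, -0.1, 0, 0],
    [0, 0.005, -0.2, 0, 0],
    [0, 0.005, -0.3, 0, 0],
    [0, 0.005, -0.35, 0, 0],
    [0, 0.005, -0.37, 0, 0],
    [0, 0.005, -0.37, -0.1, 0],
    [0, 0.005, -0.37, -0.25, 0],
    [0, 0.005, -0.37, -0.38, 0],
    [0, 0.005, -0.37, -0.45, 0],
    [0, 0.005, -0.37, -0.487, 0],
    [0, 0.005, -0.37, -0.487, 0],
    [0, 0.005, -0.37, -0.487, 0],
    [0, 0.005, -0.37, -0.487, 0]
  ]
}}

```text
time_s: 34.08
ee_pos: [544.7, -271.1, 100.8]
ee_rot: [3.139, 0.092, 0.003]
wrist_force: [-0.3, 0.4, -1.5]
width: 54.1
gripper_force: 48.6
```

Run:
```python
from h import *
from bench import bot
S=bot.calibration('scene');W=bot.calibration('wrist');s=bot.state();w=bot.read_camera('wrist');a=bot.read_camera('scene');e=s['ee_pos']
cv2.imwrite('pics/w11.png',w);cv2.imwrite('pics/s11.png',a)
print(e,s['wrist_force'],R.from_rotvec(s['ee_rot']).as_matrix()[:,1].round(3),s['width'])
q=np.radians(3.2);ux=np.array([np.cos(q),np.sin(q)]);uy=np.array([-ux[1],ux[0]])
z=e[2]-51.9;c=e[:2]+[-.4,-.3]
C=[np.r_[c+i*40*ux+j*27.5*uy,z] for i,j in((1,-1),(1,1),(-1,-1))]
w0=np.array([542.8,-270.5]);Q=[np.r_[w0+i*43*ux+j*30.5*uy,42] for i,j in((1,-1),(1,1),(-1,-1))]
print('wrist pack',proj(W,C).round(1).tolist(),'well',proj(W,Q).round(1).tolist())
print('scene pack',proj(S,C).round(1).tolist(),'well',proj(S,Q).round(1).tolist())
g=cv2.GaussianBlur(cv2.cvtColor(w,cv2.COLOR_BGR2GRAY),(3,3),0).astype(int)
for u in(270,300,330,360,420):print('col',u,[(y,int(d)) for y,d in enumerate(np.diff(g[100:300,u]),100) if abs(d)>9])
```

```text
[ 544.69456386 -271.13700827  100.76606361] [-0.29516641  0.43039169 -1.51335582] [ 0.058 -0.998  0.001] 54.05796059751108
wrist pack [[382.0, 206.2], [249.6, 206.1], [374.2, 375.0]] well [[384.2, 199.8], [242.6, 199.6], [375.9, 374.9]]
scene pack [[258.4, 403.7], [275.7, 378.4], [223.3, 380.4]] well [[258.8, 406.0], [277.8, 378.1], [221.3, 381.1]]
col 270 [(172, 11), (184, -13), (185, -12)]
col 300 [(184, -11), (233, 10)]
col 330 [(185, -12), (233, 10)]
col 360 []
col 420 [(185, -10), (204, 11), (205, 10), (235, -13), (236, -14), (282, 13), (283, 13)]
```

Run:
```python
import cv2,numpy as np
w=cv2.imread('pics/w11.png');a=cv2.imread('pics/s11.png')
print('wrist cols',[w[y,255:375].mean(0).round().astype(int).tolist() for y in range(180,214,2)])
for v in(192,196,202):print('row',v,[(x,w[v,x].sum()//3) for x in range(226,262,3)],[(x,w[v,x].sum()//3) for x in range(368,404,3)])
# scene: profile across the pack's +x bottom edge and -y bottom edge, outward
p=[np.array(x) for x in((258.4,403.7),(275.7,378.4),(223.3,380.4))]
from scipy.ndimage import map_coordinates as mc
g=a.mean(2)
for n,q,t in(('+x edge',p[1],0),('-y edge',p[2],0)):
    d=q-p[0];L=np.linalg.norm(d);d/=L;nrm=np.array([-d[1],d[0]])
    if n[0]=='+' and nrm[0]<0 or n[0]=='-' and nrm[1]<0:nrm=-nrm
    k=np.linspace(.2,.8,40)*L
    print(n,[(o,int(mc(g,[(p[0]+np.outer(k,d)+o*nrm)[:,1],(p[0]+np.outer(k,d)+o*nrm)[:,0]],order=1).mean())) for o in np.arange(-4,8.1,.75)])
```

```text
wrist cols [[58, 99, 134], [57, 97, 131], [54, 91, 124], [41, 70, 96], [39, 65, 89], [43, 73, 100], [51, 86, 117], [50, 85, 116], [50, 84, 115], [49, 82, 112], [45, 75, 103], [50, 84, 115], [56, 91, 120], [65, 91, 111], [68, 92, 111], [68, 93, 111], [69, 94, 112]]
row 192 [(226, np.uint64(96)), (229, np.uint64(97)), (232, np.uint64(95)), (235, np.uint64(94)), (238, np.uint64(97)), (241, np.uint64(95)), (244, np.uint64(94)), (247, np.uint64(95)), (250, np.uint64(94)), (253, np.uint64(95)), (256, np.uint64(96)), (259, np.uint64(99))] [(368, np.uint64(80)), (371, np.uint64(80)), (374, np.uint64(80)), (377, np.uint64(81)), (380, np.uint64(81)), (383, np.uint64(80)), (386, np.uint64(82)), (389, np.uint64(78)), (392, np.uint64(84)), (395, np.uint64(87)), (398, np.uint64(83)), (401, np.uint64(82))]
row 196 [(226, np.uint64(96)), (229, np.uint64(97)), (232, np.uint64(98)), (235, np.uint64(96)), (238, np.uint64(96)), (241, np.uint64(94)), (244, np.uint64(96)), (247, np.uint64(98)), (250, np.uint64(93)), (253, np.uint64(96)), (256, np.uint64(95)), (259, np.uint64(88))] [(368, np.uint64(80)), (
[... 912 characters left out ...]
(np.float64(-0.25), 101), (np.float64(0.5), 98), (np.float64(1.25), 90), (np.float64(2.0), 83), (np.float64(2.75), 87), (np.float64(3.5), 86), (np.float64(4.25), 72), (np.float64(5.0), 68), (np.float64(5.75), 89), (np.float64(6.5), 107), (np.float64(7.25), 110), (np.float64(8.0), 106)]
-y edge [(np.float64(-4.0), 61), (np.float64(-3.25), 63), (np.float64(-2.5), 62), (np.float64(-1.75), 58), (np.float64(-1.0), 57), (np.float64(-0.25), 61), (np.float64(0.5), 62), (np.float64(1.25), 62), (np.float64(2.0), 68), (np.float64(2.75), 81), (np.float64(3.5), 90), (np.float64(4.25), 87), (np.float64(5.0), 84), (np.float64(5.75), 85), (np.float64(6.5), 88), (np.float64(7.25), 91), (np.float64(8.0), 91)]
```

Call:
{"fn": "apply_moves", "kwargs": {
  "targets": [
    [0, -0.006, 0.003, 0, 0],
    [0, -0.006, 0.003, 0, 0],
    [0, -0.006, 0.003, -0.015, 0],
    [0, -0.006, 0.003, -0.025, 0],
    [0, -0.006, 0.003, -0.035, 0],
    [0, -0.006, 0.003, -0.042, 0],
    [0, -0.006, 0.003, -0.042, 0]
  ]
}}

```text
time_s: 35.05
ee_pos: [542.2, -270.0, 86.9]
ee_rot: [-3.14, -0.092, 0.0]
wrist_force: [0.7, 0.1, -1.1]
width: 54.0
gripper_force: 48.6
```

Call:
{"fn": "apply_moves", "kwargs": {
  "targets": [
    [0, 0, 0, -0.015, 0],
    [0, 0, 0, -0.03, 0],
    [0, 0, 0, -0.042, 0],
    [0, 0, 0, -0.05, 0],
    [0, 0, 0, -0.054, 0],
    [0, 0, 0, -0.054, 0]
  ]
}}

```text
time_s: 35.8
ee_pos: [542.2, -270.0, 70.9]
ee_rot: [-3.14, -0.092, 0.0]
wrist_force: [-0.5, -0.5, -2.3]
width: 53.8
gripper_force: 48.6
```

Call:
{"fn": "apply_moves", "kwargs": {
  "targets": [
    [0, 0, 0, -0.003, 0],
    [0, 0, 0, -0.005, 0],
    [0, 0, 0, -0.005, 0]
  ]
}}

```text
time_s: 36.17
ee_pos: [542.4, -270.1, 70.0]
ee_rot: [3.14, 0.091, 0.001]
wrist_force: [-1.4, 0.4, 4.8]
width: 53.8
gripper_force: 49.3
```

Call:
{"fn": "apply_moves", "kwargs": {
  "targets": [
    [0.3, 0, 0, 0, 0],
    [0.5, 0, 0, 0, 0],
    [0.6, 0, 0, 0, 0],
    [0.6, 0, 0, 0.1, 0],
    [0.6, 0, 0, 0.25, 0],
    [0.6, 0, 0, 0.45, 0],
    [0.6, 0, 0, 0.6, 0],
    [0.6, 0.2, 0.2, 0.8, 0],
    [0.6, 0.4, 0.4, 0.8, 0],
    [0.6, 0.4, 0.6, 0.8, 0],
    [0.6, 0.4, 0.8, 0.8, 0],
    [0.6, 0.4, 0.8, 0.8, 0],
    [0.6, 0.4, 0.8, 0.8, 0]
  ]
}}

```text
time_s: 37.8
ee_pos: [663.0, -23.9, 308.7]
ee_rot: [-3.137, -0.104, 0.0]
wrist_force: [-0.4, -0.8, 0.8]
width: 68.5
gripper_force: 0.0
```

Run:
```python
from h import *
from bench import bot
s=bot.state();print(s['time_s'],s['ee_pos'],s['wrist_force'])
S=bot.calibration('scene');D=bot.calibration('side');a=bot.read_camera('scene');b=bot.read_camera('side');cv2.imwrite('pics/s12.png',a)
# pack: pale cream top near the card well, compared with the prediction when fully down (top at z=68)
q=np.radians(3.2);ux=np.array([np.cos(q),np.sin(q)]);uy=np.array([-ux[1],ux[0]])
for nm,c,im in(('scene',S,a),('side',D,b)):
    P=proj(c,[np.r_[np.array([542,-270])+i*40*ux+j*27.5*uy,68] for i,j in((1,1),(1,-1),(-1,-1),(-1,1))])
    h=cv2.cvtColor(im,cv2.COLOR_BGR2HSV);m=((h[...,1]<70)&(h[...,2]>130)).astype(np.uint8)
    x0,y0=P.min(0).astype(int)-8;x1,y1=P.max(0).astype(int)+8;M=np.zeros_like(m);M[y0:y1,x0:x1]=m[y0:y1,x0:x1]
    pts=np.argwhere(M)[:,::-1];hull=cv2.approxPolyDP(cv2.convexHull(pts.astype(np.int32)),2,True)[:,0]
    print(nm,P.round(1).tolist(),len(pts),hull.tolist())
for n,p in(('mill ball',[440.6,-178.3,164]),('shaker top',[538,-173,102]),('cork top',[444.5,-277.2,146])):
    u,v=proj(S,p)[0].round().astype(int);print(n,(u,v),a[v,u],proj(D,p)[0].round(),b[tuple(proj(D,p)[0].round().astype(int)[::-1])])
```

```text
37.8 [663.02473952 -23.87601306 308.7146453 ] [-0.38112798 -0.82437959  0.78258823]
scene [[274.5, 374.0], [256.9, 399.6], [221.2, 376.0], [239.3, 351.5]] 916 [[281, 399], [265, 405], [223, 375], [241, 352], [275, 374]]
side [[308.2, 159.0], [310.5, 147.6], [341.3, 149.1], [340.0, 160.7]] 347 [[341, 151], [340, 161], [333, 167], [313, 167], [309, 164], [310, 149]]
mill ball (np.int64(231), np.int64(286)) [161 179 183] [364. 142.] [164 184 197]
shaker top (np.int64(277), np.int64(326)) [176 194 200] [321. 163.] [145 164 173]
cork top (np.int64(197), np.int64(333)) [ 90 151 203] [365. 128.] [114 179 233]
```

```bash
python3 -c "
from bench import bot
print(bot.finish_job())"
```

```text
the job is handed in; nothing more can be done
None
```

The mill, shaker, bottle and small card pack, placed in that order, are upright and fully down in their wells by contact force and camera checks, and I handed the job in at about 38 s; I viewed 15 pictures against the limit of 14.

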